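Snap the knob onto the boiler control board

TASK

The boiler's control board lies loose in the turntable holder: first slide the holder's sliding jaw by its thumb tab until the board is gripped between both jaws with no play. Then take the loose black knob from the table and press it straight down onto the board's bare white stud until it clicks and its rim sits flush on the housing. Keep pressing after the click and finish like that, with the fingers still on the knob and pushing it down firmly (about 10 N or more); leave everything else where it lies.

Things in the scene. Friction and masses are not known exactly. Their poses are not given: they have to be found in the camera images.
- holder: Board holder, fixed: locked black turntable, 180 mm across, with two guide rods along its y, two aluminium jaws 84 mm wide (x) and two rest strips 56 mm above the table under the board. Origin: turntable centre, on the table. Fixed jaw at the -y end: gripping face at y = -80 mm, top 66 mm above the table. Sliding jaw on the +y side: face at y = 40 mm + joint jaw.
- jaw (a joint): Position of the sliding jaw along the holder's +y (m). 0: its face is 120 mm from the fixed jaw's, exactly the board's length, so the board is gripped with no play; larger: open. Starts 22 to 52 mm open. It slides stiffly (about 8 N) and stays where it is left.
- jaw_tab (a point): Centre of the sliding jaw's upright black thumb tab (moves with the jaw, axes of the holder): 18 mm wide (x), 12 mm thick (y), reaching 18 mm above and below this point. Below it is the jaw's own flat top, 84 mm wide. Can be pinched from above across its 18 mm or pushed from behind; move it to the holder's -y to close.
- board: Green control board, 84 (x) x 120 (y) x 2 mm, loose on the rest strips; origin: centre of its underside, axes within 2 degrees of the holder's. The jaw pushes it along y to the fixed jaw. Two black housings 40 x 40 x 12 mm at x = -12 mm: the one at y = -36 mm has the bare stud, the one at y = 28 mm already wears a like knob. Other parts stand up to 22 mm above the origin.
- stud_seat (a point): Foot of the bare white stud, at the middle of the top face of its housing (14 mm above the board's underside); axes of the board. The stud rises 16 mm above this point: a core 10 mm thick with a round end, and four sprung prongs bulging to 16 mm across at 9 mm height.
- knob_mid (a point): Middle (half-way up) of the loose black push-on knob standing bore down on the table: round, 31 mm high, 36 mm across (38 at the rim), 40 g, any turn will do. On the stud it meets the prongs 11 mm above home, resists with about 8 to 14 N until some 6 mm above home, then clicks: the force falls away until its rim stands flush on the housing.
- knob_foot (a point): Centre of the knob's open underside, level with its rim, 15.6 mm below knob_mid; lies on stud_seat when the knob is home. The bore inside the rim has a 12 mm snap opening.
- spool: small reel of solder standing on its rim flange, 40 mm across, 30 mm high; origin at its underside; a bystander
- flux: amber glass flux jar with black lid, 32 mm across, 62 mm high; origin at its underside; a bystander
- tweezers: blue tweezers lying flat, 130 mm long along its x, 20 mm wide, 8 mm high; origin under its middle; a bystander
- driver: screwdriver lying flat, 170 mm long along its x, black handle; a bystander
- cutters: side cutters lying flat, 140 mm long along its x, 50 mm wide, 14 mm high; a bystander
Mind the look-alikes: they are no part of the job. What is shaped like the board but red is not meant.

How it is judged:
By the outcome, as a careful person would: the job done as asked, in the order asked, and still so for the second after the job is handed in, while the arm keeps its last pose, push and grip.
It also fails if it takes over 51 s, if anything falls off the work surface, if the arm or the gripper's body presses on something with over 40 N, if the wrist force passes 120 N, or if a joint passes its speed limit or range.

ROBOT

A 6-joint arm with a two-finger parallel gripper is mounted at the origin on the work surface. World frame = base frame: x ahead of the robot, y to its left, z up, the work surface at z = 0. Lengths are in mm, angles in rad, forces in N, time in s.
With the tool pointing down it reaches from about 425 to 950 mm from the base axis. Payload 14.7 kg.
Tool frame: the origin (TCP) lies on the centre line of the jaws, within the pads' length; the fingertips stand robot.tip_reach ahead of it and the grasp point (between the pads) is the TCP (robot.tip_reach is the distance from the TCP to the fingertips, in mm); z points along the fingers, y is the direction in which the jaws open and shut (so a half turn about z gives the same grasp; the last joint's range is limited). The gripper opens to 85 mm and grips with 20 to 120 N. Pads are 22 mm wide; open, the fingers measure 114 mm over their backs; the gripper's body (76 mm by 85 mm) begins 54 mm behind the grasp point. The pads swing forward as they close: fully open they stand 13 mm farther back than shut.
Start: joints at [1.189, 0.48, 1.596, -0, 1.065, -0.047], TCP at [213.553, 613.911, 215.397] pointing down, gripper open.
Joint ranges: [-2.75, 2.75], [-0.82, 2.05], [0.23, 2.67], [-1.56, 4.7], [0.09, 2.69], [-2.92, 2.92]. Speed limits (rad/s): [1.89, 1.89, 2.39, 3.01, 3.01, 3.01].

INTERFACE

Orientations are given as [roll, pitch, yaw] about the fixed x, y, z axes, in that order (R = Rz(yaw) Ry(pitch) Rx(roll)).
In Python, from rig import robot gives the robot as it stands. The module is installed in compiled form; this text tells all that it offers.
- The arm moves only by the shell command python3 -m crank 'ROWS' [OPENING] [FORCE]. ROWS is JSON, a list that holds one entry, the list of rows, each a list of 4 numbers: the shift along the world's x, y, z in mm, then the turn about the world's z in rad. A call has 1 to 20 rows; each row is the pose to reach, as a shift and turn from the pose commanded when the call began; what a row does not reach only later rows make up. A row lasts 1/10 s, in which the tool goes at most 50 mm and 8.59 degrees, less where a joint would pass 70% of its speed; a pose out of reach is approached as far as the arm can. A call with a gripper value outside its range is refused whole. OPENING is the closure, from -1 (fully open) to 1 (shut), set as the call begins (- or left out, the last holds). The fingers move at their own pace and stop on an object; FORCE is the grip in N (left out, the last holds). Time passes only in rows, so rows that repeat a pose let the fingers close. It gives the time, the measured TCP pose, the force and the opening at its end, in the units of the state.
- robot.observe(): the state, without advancing time (a new reading comes with each control period).
- robot.capture(name): name is "scene" or "top" or "wrist"; returns (picture, depth): 480x640x3 uint8, red, green, blue; 480x640 float32, mm along the optical axis (not along the pixel's ray), 0 where there is no reading.
- robot.camera_params(name): a dict with "camera_matrix" (3x3 intrinsics, pixels), "rvec" (rotation vector, rad) and "tvec" (3), from world to camera coordinates, as OpenCV has them. Camera axes: x right, y down, z forward; pixel columns grow to the right and rows downward; lengths in mm; the calibration is good to about 2 mm. A picture is of the moment at which its call begins: read the wrist's pose just before it. camera_params takes no time and is no camera call; for the wrist camera it gives the pose at the moment of the call.
- robot.finish_job(): hands the job in, once; it reports no verdict.
Trained networks look in the newest picture that a camera, given by its name, has taken for a name from the list of things; names that differ only in an ending like _2 or _b are one class to them, and where a whole thing is asked for, a point or a joint stands for the part that bears it (a point fixed in the world has none). Each returns a list of dicts, best first, with "conf" (0 to 1); they miss things now and then, are a little off and sometimes report something else, mostly with a low value. They report only what shows in the picture. A call takes as long as a camera call. They do not tell look-alikes from the thing itself.
- robot.masks_of(thing, camera): "region" (480x640 bool, what is visible of it).
- robot.pinpoint(thing, camera): "point" ([x, y, z] in mm, in world coordinates, good to about 4 mm: a listed point, or the origin of a listed thing).
The state is a dict: "t": time; "joints": joint angles; "joint_vel": joint speeds; "tau": joint torques, N m; "eef_pos": TCP position; "eef_rot": TCP orientation; "ft_force": force on the tool from outside, world axes, zero at the start; "moment": the same for the moment, N m; "finger_gap": finger opening in mm.
Only numpy, scipy, OpenCV 4.12 (cv2) and the standard library are available. Lean on these libraries where they do the work, as an engineer would, in place of code of your own. Each camera call takes 0.05 s, during which the arm holds its last target.

## Working session

There is one attempt and no reset: what is moved stays moved. The work goes in short steps, Python scripts to look and compute and a shell command to move; the robot and the scene stay as the last step left them, time stands still between calls to the robot, and variables do not carry over. Pictures are saved under pics/ and viewed, and the job is handed in when it is done.

```bash
ls; mkdir -p pics
python3 - <<'E'
from rig import robot
import cv2,numpy as np
print(robot.observe(), robot.tip_reach)
for n in ("scene","top"):
    p,d=robot.capture(n)
    cv2.imwrite(f"pics/{n}0.png",p[:,:,::-1])
    for t in ("holder","jaw_tab","stud_seat","knob_mid","knob_foot","board"):
        print(n,t,[(np.round(r["point"],1).tolist(),round(r["conf"],2)) for r in robot.pinpoint(t,n)])
E
```

```text
pics
{'t': 0.0, 'joints': array([ 1.18940305e+00,  4.80809038e-01,  1.59686797e+00,  6.93959345e-06,
        1.06512601e+00, -4.65692295e-02]), 'joint_vel': array([-6.92565230e-05, -5.81775242e-04,  1.23801826e-03,  7.85474340e-04,
       -3.36094929e-04, -1.10257714e-03]), 'tau': array([ 2.40532703e-03, -9.50636458e+01, -4.30200899e+01, -1.96636638e-04,
        1.19102190e-02, -9.68837981e-05]), 'eef_pos': array([213.38816262, 613.51246024, 214.78940976]), 'eef_rot': array([-3.14038389e+00, -6.24054827e-05,  2.80676521e+00]), 'ft_force': array([ 0.12386558, -0.41331875, -0.04308887]), 'moment': array([-0.00509527,  0.00875983, -0.02315429]), 'finger_gap': 85.44836729569575} 19.0
scene holder []
scene jaw_tab [([529.9, 129.4, 88.8], 0.93)]
scene stud_seat [([570.1, 14.7, 67.7], 0.9), ([634.6, 352.5, 13.8], 0.82)]
scene knob_mid [([512.3, -295.7, 14.6], 0.74)]
scene knob_foot [([504.5, -291.4, -1.0], 0.58)]
scene board [([597.1, 334.9, -1.5], 0.97), ([563.7, 51.1, 53.8], 0.56)]
top holder [([560.5, 62.6, -3.3], 0.9), ([509.3, -293.4, 0.2], 0.74)]
top jaw_tab [([533.7, 134.1, 82.3], 0.59), ([493.9, 478.8, 0.5], 0.54)]
top stud_seat [([628.9, 352.8, 15.7], 0.7), ([574.3, 18.4, 70.1], 0.59), ([496.7, 479.7, 0.0], 0.58)]
top knob_mid [([507.8, -288.5, 16.8], 0.86)]
top knob_foot [([510.9, -293.4, 0.8], 0.75)]
top board [([602.1, 333.4, 2.3], 0.83), ([570.9, 56.4, 54.8], 0.71)]
```

View pics/scene0.png

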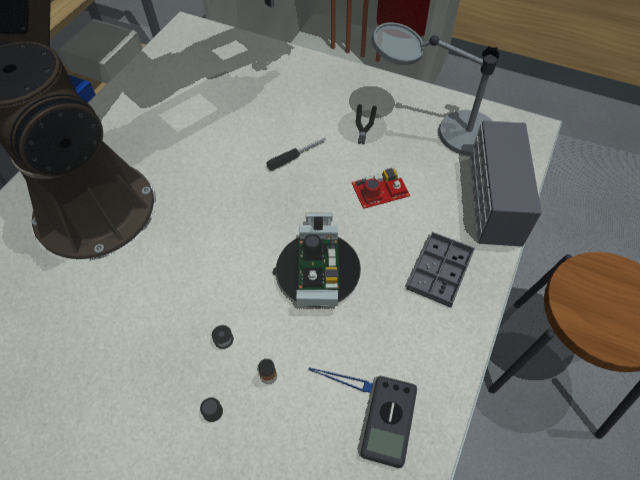

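View pics/top0.png

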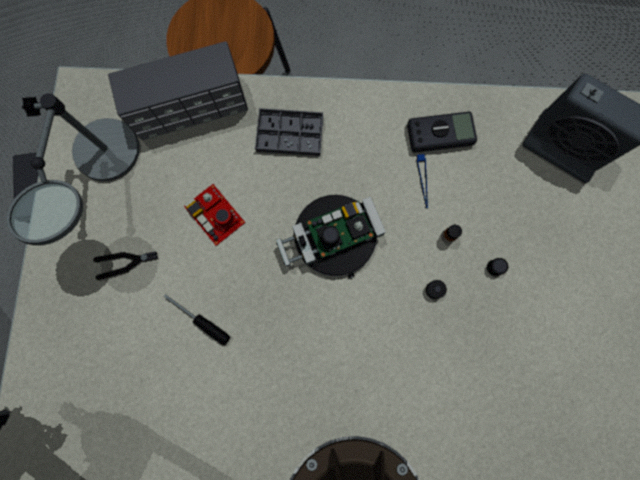

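The scene view shows the holder at (318,270) and the red look-alike board at (380,188). There are two dark round objects, at (222,336) and (211,409). I'll enlarge both and compare them.

```bash
cat > h.py <<'E'
from rig import robot
import cv2,numpy as np
def cam(n):
    c=robot.camera_params(n);K=np.array(c["camera_matrix"]);R=cv2.Rodrigues(np.array(c["rvec"],float))[0];t=np.array(c["tvec"],float).ravel()
    return K,R,t
def proj(c,P):
    K,R,t=c;q=K@(R@np.asarray(P,float)+t);return q[:2]/q[2]
def ray(c,uv,z):
    K,R,t=c;C=-R.T@t;d=R.T@np.linalg.inv(K)@np.array([uv[0],uv[1],1.]);return C+d*(z-C[2])/d[2]
def dep(c,uv,D):
    K,R,t=c;q=np.linalg.inv(K)@np.array([uv[0],uv[1],1.])*D;return R.T@(q-t)
E
python3 - <<'E'
import cv2,numpy as np
from h import *
a=cv2.imread("pics/scene0.png");b=cv2.imread("pics/top0.png")
def z(i,u,v,r=40,s=300): return cv2.resize(i[v-r:v+r,u-r:u+r],(s,s),interpolation=cv2.INTER_CUBIC)
cv2.imwrite("pics/z0.png",np.vstack([np.hstack([z(a,222,336,30),z(a,211,409,30)]),np.hstack([z(b,435,290,30),z(b,497,267,30)])]))
for n,ps in (("scene",[(222,336),(211,409),(267,371)]),("top",[(435,290),(497,267),(453,233)])):
    c=cam(n)
    for p in ps: print(n,p,ray(c,p,25).round(1))
    for P in ([512,-295,14],):print(proj(c,P))
E
```

```text
scene (222, 336) [ 456.1 -160.6   25. ]
scene (211, 409) [ 511.6 -293.6   25. ]
scene (267, 371) [ 571.7 -186.4   25. ]
[211.83712832 411.46987871]
top (435, 290) [ 450.4 -153.9   25. ]
top (497, 267) [ 506.2 -287.3   25. ]
top (453, 233) [ 576.7 -193.4   25. ]
[498.58086963 265.22666413]
```

View pics/z0.png

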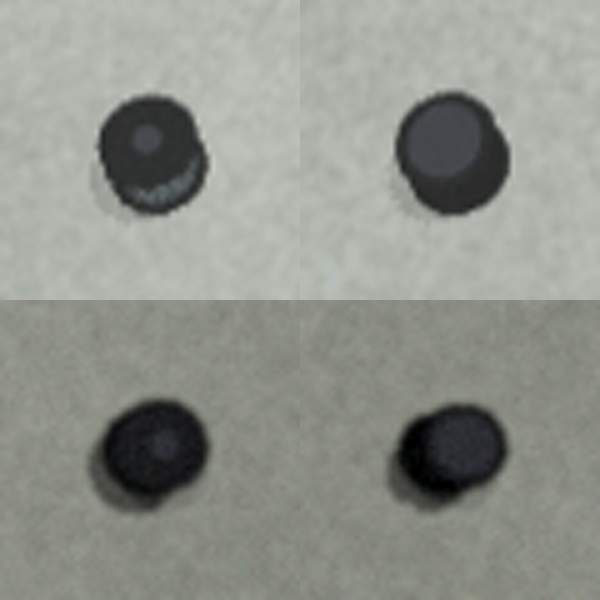

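The object at (211,409) has a plain, grey top, so it's the knob, at about (509,-291). The one at (222,336) shows solder windings, so it's the spool. Next I'll move over the holder for wrist views.

```bash
python3 -m crank '[[[30,-45,10,-0.08],[60,-90,20,-0.16],[90,-135,30,-0.24],[120,-180,40,-0.32],[150,-225,50,-0.4],[180,-270,60,-0.48],[210,-315,60,-0.56],[240,-360,60,-0.64],[270,-405,60,-0.72],[295,-445,60,-0.8],[318,-482,60,-0.836],[318,-482,60,-0.836],[318,-482,60,-0.836]]]' -1
cat > look.py <<'E'
import sys
from h import *
def look(tag,things,cams=("wrist",)):
    o=robot.observe();print("t",round(o["t"],2),o["eef_pos"].round(1),o["eef_rot"].round(3),o["ft_force"].round(1),round(o["finger_gap"],1))
    for n in cams:
        c=cam(n);p,d=robot.capture(n)
        cv2.imwrite(f"pics/{n}_{tag}.png",p[:,:,::-1]);np.savez(f"pics/{n}_{tag}.npz",K=c[0],R=c[1],t=c[2],d=d)
        for t in things: print(n,t,[(np.round(r["point"],1).tolist(),round(r["conf"],2)) for r in robot.pinpoint(t,n)])
if __name__=="__main__": look(sys.argv[1],sys.argv[2:])
E
python3 look.py 1 jaw_tab stud_seat board holder
```

```text
t: 2.0
eef_pos: [533.6, 128.5, 275.4]
eef_rot: [3.141, 0.001, 1.967]
ft_force: [-0.4, 0.5, -0.8]
finger_gap: 85.3
t 2.0 [533.6 128.5 275.4] [3.141e+00 1.000e-03 1.967e+00] [-0.4  0.5 -0.8] 85.3
wrist jaw_tab [([534.0, 133.3, 86.5], 0.9)]
wrist stud_seat [([575.0, 15.7, 70.9], 0.61), ([570.4, -188.7, 3.3], 0.21)]
wrist board [([567.5, 52.6, 54.5], 0.89), ([602.1, 341.7, 0.4], 0.86)]
wrist holder []
```

View pics/wrist_1.png

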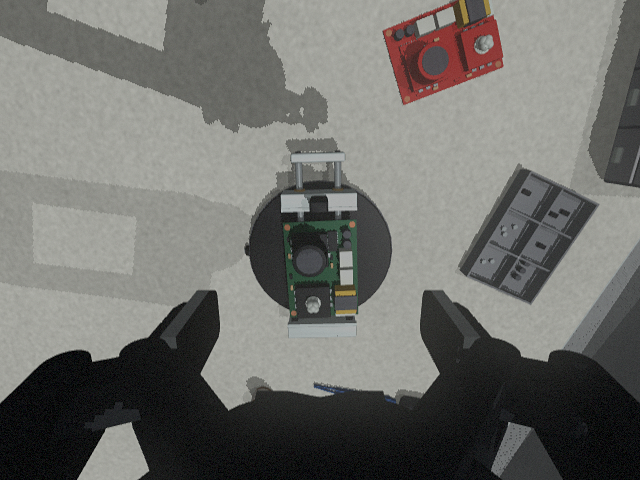

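```bash
cat > z.py <<'E'
import sys,cv2
f,u,v,r,o=sys.argv[1],*map(int,sys.argv[2:5]),sys.argv[5]
i=cv2.imread(f)[max(0,v-r):v+r,max(0,u-r):u+r];print("origin",max(0,u-r),max(0,v-r),"scale",600/(2*r))
cv2.imwrite(o,cv2.resize(i,None,fx=300/r,fy=300/r,interpolation=cv2.INTER_CUBIC))
E
python3 z.py pics/wrist_1.png 320 250 100 pics/z1.png
python3 - <<'E'
from h import *
a=np.load("pics/wrist_1.npz");c=(a["K"],a["R"],a["t"]);d=a["d"]
print("campos",(-c[1].T@c[2]).round(1))
v,u=np.mgrid[140:345,240:400];D=d[140:345,240:400]
P=np.array([dep(c,(x,y),w) for x,y,w in zip(u.ravel(),v.ravel(),D.ravel())]).reshape(*u.shape,3)
np.save("pics/P1.npy",P)
# bands
for y,x in [(204,319),(199,319),(209,319),(203,290),(203,350),(328,300),(328,345),(157,320),(230,295),(305,313),(295,300),(310,300),(258,310),(315,330)]:
    print((x,y),P[y-140,x-240].round(1))
E
```

```text
origin 220 150 scale 3.0
campos [507.6 193.4 433.2]
(319, 204) [531.7 134.4 101.9]
(319, 199) [530.4 137.6  93.3]
(319, 209) [533.7 129.6 101. ]
(290, 203) [504.6 116.7  65. ]
(350, 203) [565.2 142.1  65.8]
(300, 328) [571.9 -22.6  65.4]
(345, 328) [622.4  -1.   66.2]
(320, 157) [516.3 174.   51.9]
(295, 230) [521.2  87.9  56.5]
(313, 305) [571.5  21.   83.2]
(300, 295) [555.   20.8  70.4]
(300, 310) [562.3   2.1  69.2]
(310, 258) [544.9  78.4 101.2]
(330, 315) [597.6  10.1  70.1]
```

View pics/z1.png

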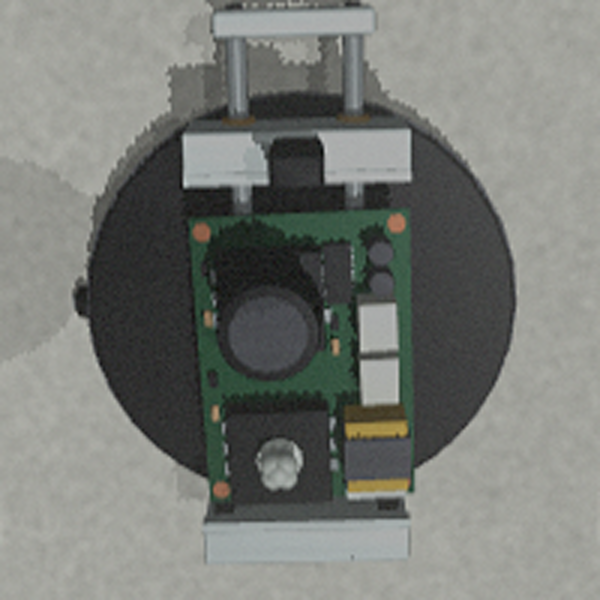

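The zoom shows the tab at (319,204) and the bare stud at (313,305). There is still a gap between board and sliding jaw. Next I'll fit the jaws and the tab from the depth data.

Run:
```python
from h import *
P=np.load("pics/P1.npy")
v,u=np.mgrid[140:345,240:400]
def rect(m,n):
    q=P[m][:,:2].astype(np.float32);r=cv2.minAreaRect(q);print(n,m.sum(),"z",np.median(P[m][:,2]).round(1),[np.round(x,2) for x in r]);return r
z=P[...,2]
rect((abs(z-65.5)<2.5)&(v>190)&(v<215)&(u>275)&(u<365),"slide")
rect((abs(z-65.5)<2.5)&(v>322),"fixed")
rect((z>98)&(v<218),"tab")
rect((z>98)&(v>225)&(v<290),"knob2")
rect((abs(z-69.8)<1.6)&(v>285)&(v<320)&(u<335)&(u>290),"housing")
rect((abs(z-57.5)<2.0)&(v>218)&(v<318),"board")
```

```text
slide 1089 z 65.3 [array([532.5, 129.9]), array([83.14, 19.89]), np.float64(24.19)]
fixed 974 z 65.4 [array([597.51, -14.68]), array([83.87, 20.35]), np.float64(24.36)]
tab 255 z 101.3 [array([519.96, 159.33]), array([17.98, 72.4 ]), np.float64(23.05)]
knob2 938 z 100.8 [array([522.25, 122.36]), array([ 35.51, 140.67]), np.float64(25.83)]
housing 864 z 69.5 [array([574.85,  18.64]), array([45.4 , 40.74]), np.float64(25.44)]
board 2725 z 57.4 [array([568.91,  52.75]), array([ 84.03, 125.4 ]), np.float64(25.33)]
```

Run:
```python
from h import *
P=np.load("pics/P1.npy").reshape(-1,3)
y=np.array([-.4115,.9114]);x=np.array([.9114,.4115]);o=np.array([532.5,129.9])
L=np.c_[(P[:,:2]-o)@x,(P[:,:2]-o)@y,P[:,2]]
m=(L[:,2]>98)&(L[:,2]<106)&(abs(L[:,0])<16)&(abs(L[:,1])<20)
q=L[m];print(m.sum(),q.min(0).round(1),q.max(0).round(1),np.percentile(q,[5,50,95],axis=0).round(1))
c=np.array([(q[:,0].min()+q[:,0].max())/2,(q[:,1].min()+q[:,1].max())/2]);print("tab",(o+c[0]*x+c[1]*y).round(1))
for lo,hi,n in((60,68,"jaw"),):
  for a,b in((-42,-15),(15,42)):
    k=(L[:,2]>62)&(L[:,2]<68)&(L[:,0]>a)&(L[:,0]<b)
    yy=L[k,1];s=yy[abs(yy)<25];f=yy[(yy<-125)];print(np.percentile(s,[2,98]).round(1),np.percentile(f,[2,98]).round(1))
print(np.hypot(0,0))
```

```text
220 [-9.  -4.3 98. ] [  9.1   8.  103.8] [[ -7.7  -3.7  99.1]
 [  0.2   2.2 101.1]
 [  8.1   7.2 102.6]]
tab [531.8 131.6]
[-9.5  9.7] [-168.  -148.8]
[-9.3  9.6] [-168.  -138.5]
0.0
```

```bash
python3 -m crank '[[[0,0,-10,0.028],[0,0,-10,0.028]]]' -1 30
```

```text
t: 2.45
eef_pos: [530.5, 132.6, 264.1]
eef_rot: [-3.14, -0.0, 2.002]
ft_force: [-0.4, 0.6, -0.2]
finger_gap: 85.3
```

```bash
python3 -m crank '[[[0,0,-45,0],[0,0,-90,0],[0,0,-130,0],[0,0,-160,0],[0,0,-174,0],[0,0,-174,0],[0,0,-174,0]]]' -1 30; python3 look.py 2 jaw_tab
```

```text
t: 3.15
eef_pos: [531.5, 132.2, 91.6]
eef_rot: [-3.141, -0.0, 1.999]
ft_force: [0.1, -0.5, 0.5]
finger_gap: 85.6
t 3.15 [531.5 132.2  91.6] [-3.141 -0.     1.999] [ 0.1 -0.5  0.5] 85.6
wrist jaw_tab [([528.7, 131.7, 85.1], 0.83)]
```

View pics/wrist_2.png

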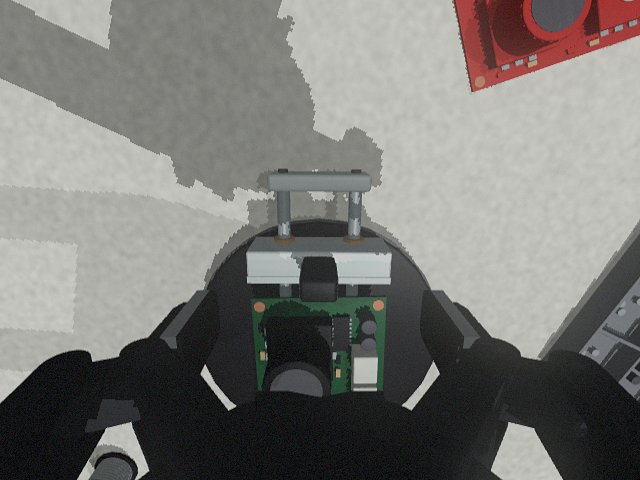

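Run:
```python
from h import *
a=np.load("pics/wrist_2.npz");c=(a["K"],a["R"],a["t"]);d=a["d"]
for P in ([531.5,132.2,91.6],[531.5,132.2,101],[531.5,132.2,73],[531.8,131.6,101]): print(P,proj(c,P).round(1))
for uv in [(320,270),(320,290),(320,297),(320,262),(304,285),(336,285),(205,300),(435,300)]: print(uv,dep(c,uv,d[uv[1],uv[0]]).round(1))
```

```text
[531.5, 132.2, 91.6] [317.4 281.5]
[531.5, 132.2, 101] [317.3 289.6]
[531.5, 132.2, 73] [317.7 267.9]
[531.8, 131.6, 101] [317.4 290.9]
(320, 270) [530.6 137.2  88.4]
(320, 290) [532.6 133.  102. ]
(320, 297) [534.3 129.2 101. ]
(320, 262) [530.7 137.2  76.7]
(304, 285) [524.8 131.7 101. ]
(336, 285) [538.8 137.7 100.1]
(205, 300) [488.8 124.7 133.2]
(435, 300) [567.8 160.3 132.6]
```

```bash
python3 -m crank '[[[1,0.4,-1,0],[1,0.4,-1,0],[1,0.4,-1,0],[1,0.4,-1,0],[1,0.4,-1,0],[1,0.4,-1,0],[1,0.4,-1,0],[1,0.4,-1,0],[1,0.4,-1,0],[1,0.4,-1,0]]]' 1 30
```

```text
t: 4.25
eef_pos: [532.6, 132.3, 90.4]
eef_rot: [-3.142, -0.0, 1.999]
ft_force: [0.4, 0.5, -0.2]
finger_gap: -0.1
```

```bash
python3 look.py 3 jaw_tab
```

```text
t 4.25 [532.6 132.3  90.4] [-3.142 -0.     1.999] [ 0.4  0.5 -0.2] -0.1
wrist jaw_tab [([530.9, 130.3, 84.6], 0.88)]
```

View pics/wrist_3.png

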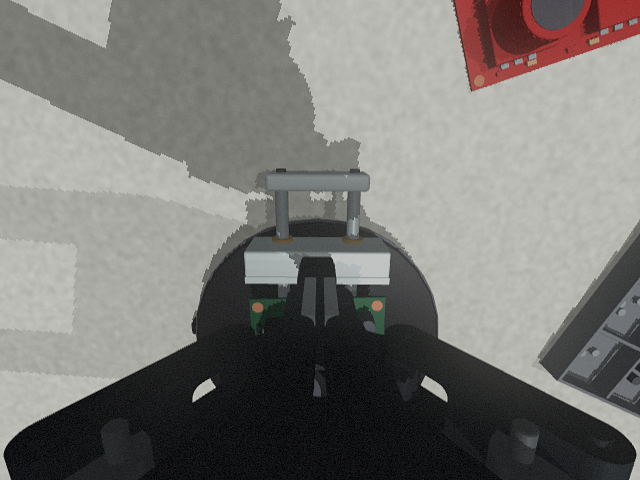

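```bash
python3 z.py pics/wrist_3.png 320 290 60 pics/z3.png
python3 - <<'E'
from h import *
a=np.load("pics/wrist_3.npz");c=(a["K"],a["R"],a["t"]);d=a["d"]
for v in range(250,400,8): print(v,[dep(c,(u,v),d[v,u]).round(0).tolist() for u in (309,320,331)])
E
```

```text
origin 260 230 scale 5.0
250 [[525.0, 137.0, 63.0], [530.0, 140.0, 64.0], [536.0, 142.0, 63.0]]
258 [[526.0, 135.0, 71.0], [532.0, 137.0, 70.0], [537.0, 140.0, 70.0]]
266 [[526.0, 135.0, 83.0], [531.0, 138.0, 83.0], [537.0, 140.0, 81.0]]
274 [[527.0, 136.0, 94.0], [531.0, 138.0, 95.0], [536.0, 140.0, 93.0]]
282 [[525.0, 140.0, 115.0], [529.0, 143.0, 116.0], [534.0, 144.0, 115.0]]
290 [[525.0, 142.0, 125.0], [529.0, 143.0, 124.0], [533.0, 145.0, 124.0]]
298 [[525.0, 141.0, 130.0], [529.0, 143.0, 130.0], [533.0, 145.0, 131.0]]
306 [[526.0, 141.0, 137.0], [529.0, 142.0, 136.0], [533.0, 144.0, 137.0]]
314 [[526.0, 142.0, 143.0], [529.0, 143.0, 143.0], [533.0, 144.0, 143.0]]
322 [[526.0, 142.0, 149.0], [530.0, 141.0, 144.0], [532.0, 145.0, 150.0]]
330 [[525.0, 142.0, 155.0], [532.0, 137.0, 143.0], [532.0, 145.0, 154.0]]
338 [[525.0, 143.0, 160.0], [533.0, 135.0, 143.0], [532.0, 144.0, 158.0]]
346 [[526.0, 141.0, 162.0], [534.0, 131.0, 143.0], [531.0, 145.0, 163.0]]
354 [[527.0, 140.0, 163.0], [536.0, 128.0, 143.0], [532.0, 144.0, 165.0]]
362 [[530.0, 131.0, 154.0], [537.0, 126.0, 144.0], [533.0, 142.0, 166.0]]
370 [[532.0, 129.0, 154.0], [552.0, 92.0, 99.0], [538.0, 132.0, 154.0]]
378 [[533.0, 126.0, 154.0], [554.0, 88.0, 101.0], [539.0, 129.0, 155.0]]
386 [[533.0, 125.0, 156.0], [556.0, 84.0, 101.0], [540.0, 128.0, 157.0]]
394 [[534.0, 124.0, 159.0], [557.0, 81.0, 103.0], [539.0, 128.0, 161.0]]
```

View pics/z3.png

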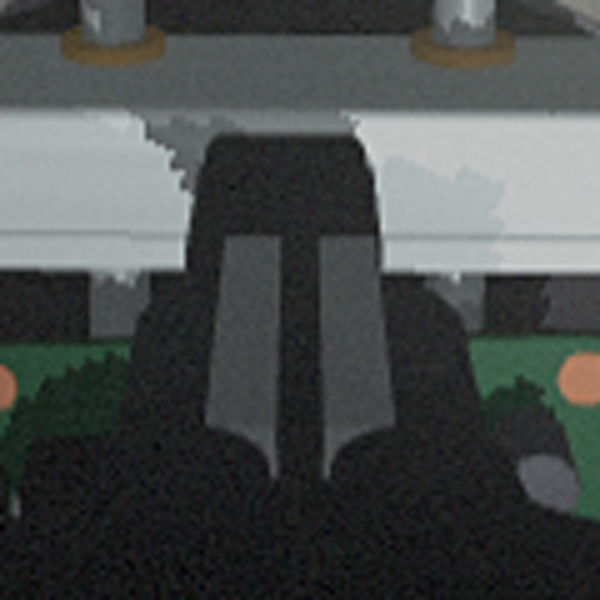

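```bash
python3 - <<'E'
from h import *
a=np.load("pics/wrist_3.npz");c=(a["K"],a["R"],a["t"]);d=a["d"]
C=-c[1].T@c[2];print("cam",C,"axis",c[1][2],c[0])
for z in (71,80,90,100,110,120): print(z,proj(c,[528,142.5,z]).round(1))
for v in range(270,286): print(v,d[v,309],dep(c,(309,v),d[v,309]).round(1),dep(c,(312,v),d[v,312]).round(1))
o=robot.observe();print(o["tau"],o["joints"])
E
python3 - <<'E'
import sys;sys.path.insert(0,".")
from look import look
look("3",["jaw_tab"],("scene","top"))
E
python3 z.py pics/scene_3.png 318 250 60 pics/z4.png
```

```text
cam [504.67622014 196.18243758 248.28991687] axis [ 0.11368591 -0.25108079 -0.96126685] [[340.64355931   0.         319.51182604]
 [  0.         340.64355931 234.82320493]
 [  0.           0.           1.        ]]
71 [317.9 248.3]
80 [317.8 253.7]
90 [317.7 260.4]
100 [317.5 267.8]
110 [317.4 276.3]
120 [317.2 285.9]
270 171.04759 [526.3 135.6  88.7] [527.7 136.2  88.6]
271 169.77885 [526.4 135.6  90.1] [527.9 135.9  89.2]
272 168.80498 [526.5 135.5  91.1] [527.8 136.3  91.4]
273 166.7632 [526.4 135.8  93.1] [527.9 136.   91.9]
274 166.44983 [526.5 135.5  93.6] [527.7 136.5  94.6]
275 164.07973 [526.4 136.   95.9] [527.9 136.   94.6]
276 164.83234 [526.7 135.3  95.3] [527.9 136.1  95.9]
277 149.03033 [524.8 140.7 110.1] [525.8 141.7 111.2]
278 147.85292 [524.8 140.8 111.3] [525.9 141.6 112. ]
279 146.45233 [524.8 140.9 112.7] [525.9 141.5 113. ]
280 145.48506 [524.8 140.9 113.8] [526.  141.3 113.3]
281 144.07257 [524.8 141.1 115.2] [525.7 142.1 116.4]
282 144.63399 [525.  140.5 114.8] [526.  141.5 115.8]
283 142.58447 [524.9 140.9 116.8] [526.  141.5 116.9]
284 141.90938 [525.  140.8 117.5] [526.1 141.5 117.8]
285 141.0044 [525.  140.8 118.5] [526.1 141.4 118.6]
[-5.11909762e-03 -8.42400169e+01 -2.99587601e+01 -2.98187078e-04
  1.32239322e-03 -9.23805783e-05] [ 1.88261354e-01  5.03400703e-01  1.94300536e+00 -2.68003344e-05
  6.95238728e-01 -2.39715339e-01]
t 4.35 [532.5 132.3  90.4] [-3.142  0.     1.999] [-0.5 -0.7  0.3] -0.0
scene jaw_tab [([531.2, 128.0, 87.2], 0.87), ([372.9, 350.9, -1.5], 0.58)]
top jaw_tab []
origin 258 190 scale 5.0
```

View pics/z4.png

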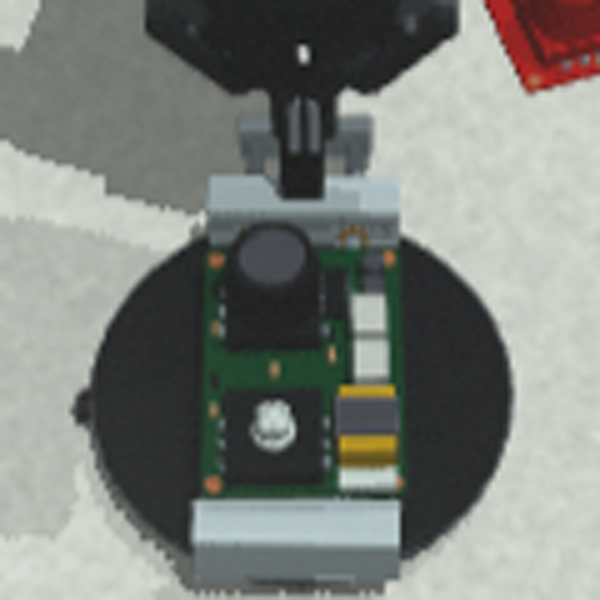

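Run:
```python
from h import *
a=np.load("pics/scene_3.npz");c=(a["K"],a["R"],a["t"]);d=a["d"]
for v in range(196,234,1): print(v,[dep(c,(u,v),d[v,u]).round(0).tolist() for u in (315,318,321)])
a=np.load("pics/wrist_1.npz");c=(a["K"],a["R"],a["t"]);d=a["d"]
# finger tips in the first open view
for uv in [(205,292),(215,292),(435,292),(425,292),(212,300)]: print(uv,dep(c,uv,d[uv[1],uv[0]]).round(1))
```

```text
196 [[533.0, 120.0, 192.0], [538.0, 123.0, 191.0], [545.0, 122.0, 196.0]]
197 [[534.0, 117.0, 192.0], [539.0, 121.0, 190.0], [547.0, 118.0, 198.0]]
198 [[534.0, 117.0, 190.0], [538.0, 123.0, 184.0], [547.0, 118.0, 194.0]]
199 [[535.0, 115.0, 189.0], [477.0, 247.0, 1.0], [546.0, 120.0, 189.0]]
200 [[536.0, 113.0, 188.0], [479.0, 242.0, 4.0], [547.0, 117.0, 189.0]]
201 [[535.0, 114.0, 183.0], [480.0, 238.0, 5.0], [545.0, 121.0, 181.0]]
202 [[535.0, 115.0, 179.0], [529.0, 141.0, 144.0], [546.0, 120.0, 179.0]]
203 [[536.0, 113.0, 178.0], [530.0, 139.0, 144.0], [545.0, 121.0, 174.0]]
204 [[535.0, 114.0, 173.0], [531.0, 136.0, 145.0], [545.0, 121.0, 171.0]]
205 [[533.0, 118.0, 164.0], [531.0, 135.0, 143.0], [544.0, 123.0, 164.0]]
206 [[531.0, 122.0, 155.0], [533.0, 131.0, 145.0], [544.0, 123.0, 160.0]]
207 [[532.0, 120.0, 154.0], [534.0, 128.0, 146.0], [544.0, 124.0, 156.0]]
208 [[532.0, 119.0, 152.0], [535.0, 127.0, 145.0], [543.0, 124.0, 152.0]]
209 [[533.0, 118.0, 151.0], [536.0, 125.0, 144.0], [544.0, 123.0, 150.0]]
210 [[532.0, 118.0, 147.0], [536.0, 125.0, 141.0], [542.0, 126.0, 143.
[... 1124 characters left out ...]
.0], [534.0, 127.0, 78.0], [540.0, 128.0, 81.0]]
227 [[529.0, 122.0, 78.0], [534.0, 128.0, 74.0], [540.0, 128.0, 77.0]]
228 [[528.0, 123.0, 73.0], [534.0, 128.0, 70.0], [540.0, 128.0, 73.0]]
229 [[529.0, 122.0, 71.0], [534.0, 126.0, 70.0], [541.0, 127.0, 72.0]]
230 [[529.0, 122.0, 67.0], [535.0, 124.0, 68.0], [541.0, 127.0, 67.0]]
231 [[528.0, 123.0, 61.0], [536.0, 122.0, 67.0], [541.0, 126.0, 65.0]]
232 [[530.0, 119.0, 64.0], [537.0, 119.0, 68.0], [543.0, 123.0, 66.0]]
233 [[530.0, 119.0, 61.0], [536.0, 122.0, 60.0], [542.0, 124.0, 61.0]]
(205, 292) [488.5 121.5 309.9]
(215, 292) [491.6 120.4 305.3]
(435, 292) [572.5 156.5 310. ]
(425, 292) [570.2 154.1 307.2]
(212, 300) [492.2 119.7 310.7]
```

Both cameras show the shut fingertips at z≈110 while the reported TCP is at z=90, so the tips stand about 20 mm above the reported TCP and not 19 mm below it. The fingers closed on air above the tab, whose top is at 102. I'll use this measured tip height from now on: reopen and go lower.

```bash
python3 -m crank '[[[0,0,0,0],[0,0,0,0],[0,0,0,0],[0,0,0,0],[0,0,-8,0],[0,0,-20,0],[0,0,-30,0],[0,0,-30,0]]]' -0.2 30
python3 look.py 4
```

```text
t: 5.35
eef_pos: [531.3, 132.1, 58.4]
eef_rot: [-3.139, -0.001, 1.999]
ft_force: [0.3, -0.1, 0.5]
finger_gap: 51.1
t 5.35 [531.3 132.1  58.4] [-3.139e+00 -1.000e-03  1.999e+00] [ 0.3 -0.1  0.5] 51.1
```

View pics/wrist_4.png

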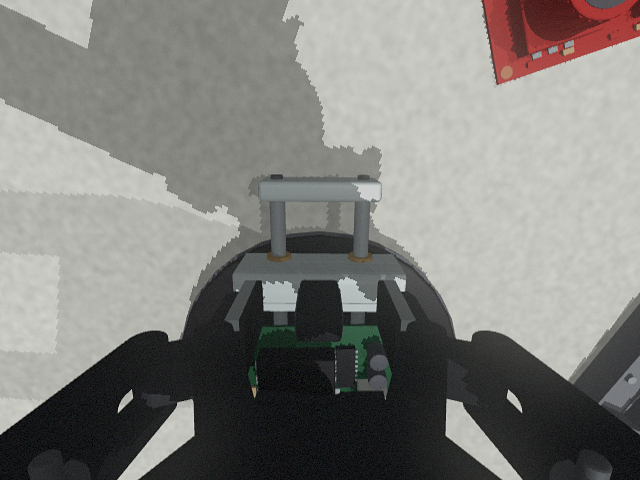

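The pads now straddle the tab, with fingers at about 245 and 405 px and the tab at 319. Closing.

```bash
python3 -m crank '[[[0,0,0,0],[0,0,0,0],[0,0,0,0],[0,0,0,0],[0,0,0,0],[0,0,0,0]]]' 1 40
```

```text
t: 6.0
eef_pos: [531.3, 131.8, 60.8]
eef_rot: [-3.14, -0.0, 1.999]
ft_force: [-8.7, -5.5, 10.8]
finger_gap: 17.4
```

```bash
python3 -m crank '[[[1.2,-2.7,0,0],[2.5,-5.5,0,0],[3.7,-8.2,0,0],[4.9,-10.9,0,0],[6.2,-13.7,0,0],[6.6,-14.6,0,0],[6.6,-14.6,0,0]]]' 1 40; python3 -m crank '[[[0.8,-1.8,0,0],[0.8,-1.8,0,0]]]' 1 40
```

```text
t: 6.7
eef_pos: [537.6, 117.7, 60.9]
eef_rot: [-3.139, -0.001, 1.999]
ft_force: [-10.3, 0.6, 12.1]
finger_gap: 17.1
t: 6.9
eef_pos: [538.3, 116.0, 60.9]
eef_rot: [-3.139, -0.001, 1.999]
ft_force: [-10.3, 3.0, 12.5]
finger_gap: 16.9
```

```bash
python3 -m crank '[[[0.8,-1.8,0,0],[0.8,-1.8,0,0]]]'; python3 -m crank '[[[0.8,-1.8,0,0],[0.8,-1.8,0,0]]]'; python3 look.py 5
```

```text
t: 7.1
eef_pos: [539.1, 114.2, 60.9]
eef_rot: [-3.139, -0.001, 1.999]
ft_force: [-10.7, 3.0, 12.7]
finger_gap: 17.0
t: 7.3
eef_pos: [539.9, 112.4, 60.9]
eef_rot: [-3.139, -0.001, 1.999]
ft_force: [-10.3, 2.7, 12.4]
finger_gap: 17.3
t 7.3 [539.9 112.4  60.9] [-3.139e+00 -1.000e-03  1.999e+00] [-10.3   2.7  12.4] 17.3
```

View pics/wrist_5.png

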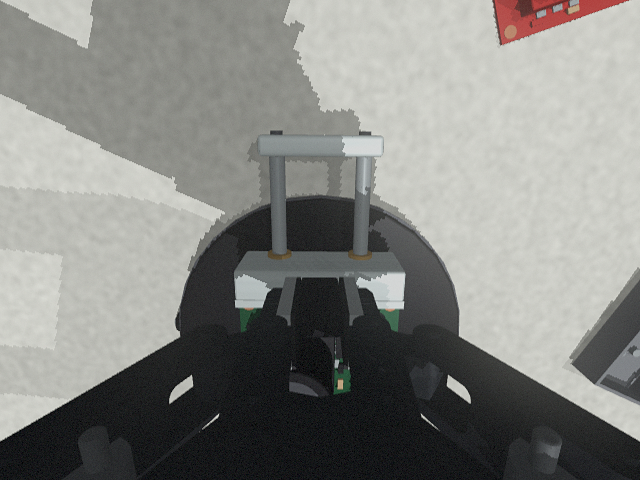

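```bash
for i in 1 ; do python3 -m crank '[[[0.4,-0.9,0,0],[0.4,-0.9,0,0]]]'; done; python3 -m crank '[[[0.4,-0.9,0,0],[0.4,-0.9,0,0]]]';python3 -m crank '[[[0.4,-0.9,0,0],[0.4,-0.9,0,0]]]'
```

```text
t: 7.55
eef_pos: [540.3, 111.6, 60.9]
eef_rot: [-3.139, -0.001, 1.999]
ft_force: [-11.0, 4.1, 12.4]
finger_gap: 16.9
t: 7.75
eef_pos: [540.7, 110.8, 60.8]
eef_rot: [-3.139, -0.001, 1.999]
ft_force: [-11.5, 3.7, 12.4]
finger_gap: 17.0
t: 7.95
eef_pos: [541.0, 109.9, 60.8]
eef_rot: [-3.139, -0.001, 1.999]
ft_force: [-11.3, 3.7, 11.6]
finger_gap: 17.2
```

```bash
python3 -m crank '[[[0.4,-0.9,0,0],[0.8,-1.8,0,0],[0.8,-1.8,0,0]]]'; python3 -m crank '[[[0.4,-0.9,0,0],[0.4,-0.9,0,0]]]';python3 - <<'E'
from look import look
look("6",["stud_seat"],("scene",))
E
python3 z.py pics/scene_6.png 318 265 50 pics/z6.png
```

```text
t: 8.25
eef_pos: [541.9, 108.0, 60.9]
eef_rot: [-3.139, -0.001, 1.999]
ft_force: [-11.1, 3.3, 12.1]
finger_gap: 16.7
t: 8.45
eef_pos: [542.1, 107.4, 60.9]
eef_rot: [-3.139, -0.001, 1.999]
ft_force: [-12.0, 6.9, 13.4]
finger_gap: 17.2
t 8.45 [542.1 107.4  60.9] [-3.139e+00 -1.000e-03  1.999e+00] [-12.    6.9  13.4] 17.2
scene stud_seat [([572.2, 5.0, 67.4], 0.89), ([633.4, 353.0, 15.3], 0.8)]
origin 268 215 scale 6.0
```

View pics/z6.png

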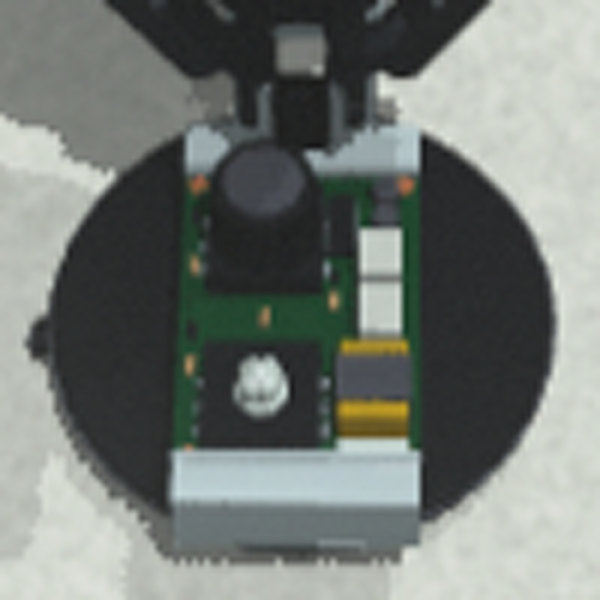

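Board is nearly against the fixed jaw and the force has begun to rise. I'll push on in small steps.

```bash
python3 -m crank '[[[0.2,-0.5,0,0],[0.2,-0.5,0,0]]]'; python3 -m crank '[[[0.2,-0.5,0,0],[0.2,-0.5,0,0]]]'; python3 -m crank '[[[0.2,-0.5,0,0],[0.2,-0.5,0,0]]]'
```

```text
t: 8.75
eef_pos: [542.2, 107.3, 60.9]
eef_rot: [-3.139, -0.002, 1.998]
ft_force: [-13.4, 12.7, 12.7]
finger_gap: 17.4
t: 8.95
eef_pos: [542.2, 107.2, 60.9]
eef_rot: [-3.139, -0.002, 1.998]
ft_force: [-14.2, 17.1, 15.5]
finger_gap: 17.3
t: 9.15
eef_pos: [542.2, 107.1, 60.9]
eef_rot: [-3.139, -0.003, 1.998]
ft_force: [-15.9, 22.8, 15.4]
finger_gap: 17.1
```

The jaw has stopped, at (542.2,107.1) after about 27 mm of travel, and the reaction is climbing steeply to about 28 N. Releasing, then lifting and checking.

```bash
python3 -m crank '[[[0,0,0,0],[0,0,0,0],[0,0,0,0],[0,0,0,0],[-0.4,0.9,30,0],[-0.4,0.9,75,0],[-0.4,0.9,120,0],[-0.4,0.9,140,0],[-0.4,0.9,140,0]]]' -0.2; python3 look.py 7 jaw_tab stud_seat board
python3 - <<'E'
from look import look
look("7",["stud_seat"],("scene","top"))
E
python3 z.py pics/wrist_7.png 320 300 120 pics/z7.png;python3 z.py pics/scene_7.png 318 265 50 pics/z7s.png
```

```text
t: 10.05
eef_pos: [546.1, 106.4, 203.8]
eef_rot: [3.136, 0.002, 1.999]
ft_force: [0.1, 0.2, 0.4]
finger_gap: 51.5
t 10.05 [546.1 106.4 203.8] [3.136e+00 2.000e-03 1.999e+00] [0.1 0.2 0.4] 51.5
wrist jaw_tab [([542.1, 107.5, 86.0], 0.68)]
wrist stud_seat [([578.6, 6.4, 69.9], 0.7)]
wrist board [([566.5, 42.7, 53.5], 0.93), ([600.7, 343.0, 1.8], 0.74), ([505.3, -295.4, 15.0], 0.27)]
t 10.25 [543.5 106.1 199.3] [-3.14  -0.     1.999] [-0.3 -0.6  0.3] 51.0
scene stud_seat [([571.1, 2.6, 67.3], 0.69), ([634.0, 348.3, 13.4], 0.66)]
top stud_seat [([577.3, 10.2, 70.4], 0.76), ([631.2, 351.1, 15.4], 0.65)]
origin 200 180 scale 2.5
origin 268 215 scale 6.0
```

View pics/z7.png

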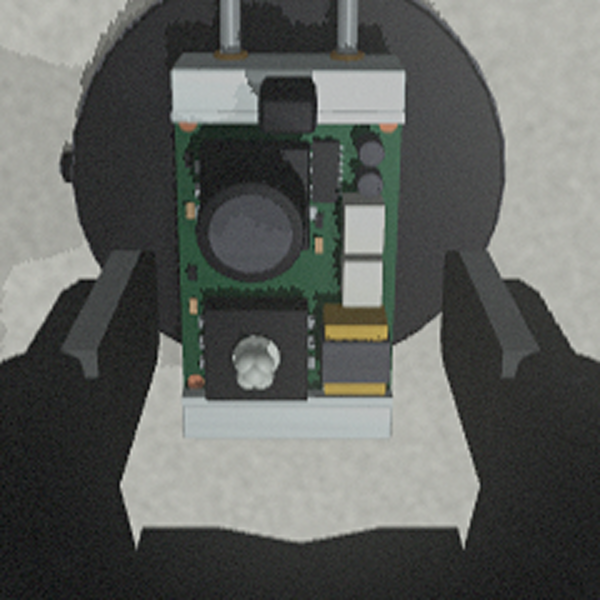

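View pics/z7s.png

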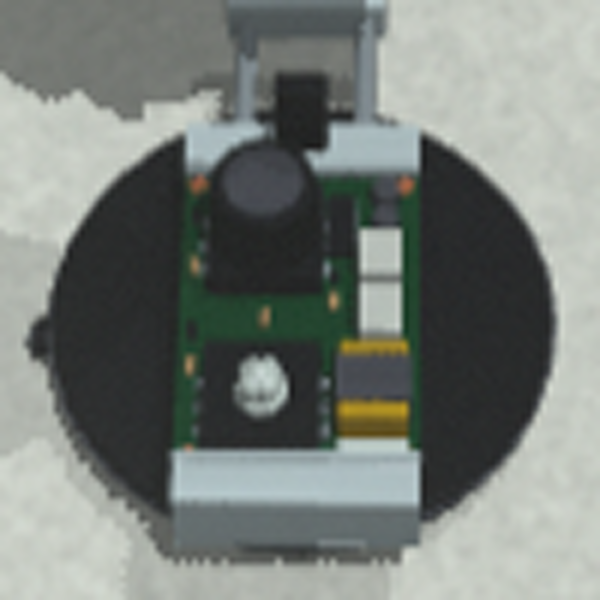

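Wrist (stud at zoom (257,360)) and scene views both show the board tight against both jaws. I'll take a settled wrist shot, then move toward the knob with a second stud view on the way.

```bash
python3 look.py 8 stud_seat; python3 -m crank '[[[0,-45,0,0],[0,-70,0,0],[0,-70,0,0],[0,-70,0,0],[0,-70,0,0]]]' -0.2; python3 look.py 9 stud_seat; python3 z.py pics/wrist_8.png 300 320 80 pics/z8.png;python3 z.py pics/wrist_9.png 320 240 100 pics/z9.png
```

```text
t 10.45 [543.7 106.2 199.4] [-3.14  -0.     1.999] [-0.7 -0.4 -0.2] 51.3
wrist stud_seat [([577.1, 7.0, 69.8], 0.58)]
t: 11.05
eef_pos: [544.1, 36.9, 200.3]
eef_rot: [-3.142, -0.0, 1.999]
ft_force: [0.1, 0.0, 0.1]
finger_gap: 51.6
t 11.05 [544.1  36.9 200.3] [-3.142 -0.     1.999] [0.1 0.  0.1] 51.6
wrist stud_seat [([576.8, 5.0, 69.7], 0.62)]
origin 220 240 scale 3.75
origin 220 140 scale 3.0
```

View pics/z8.png

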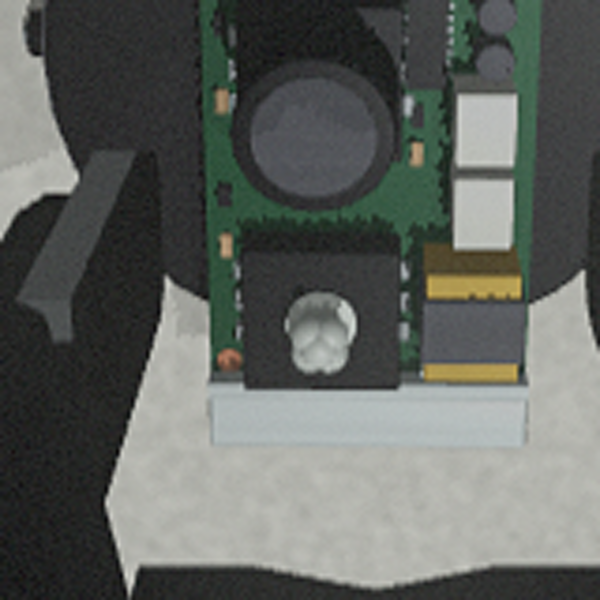

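View pics/z9.png

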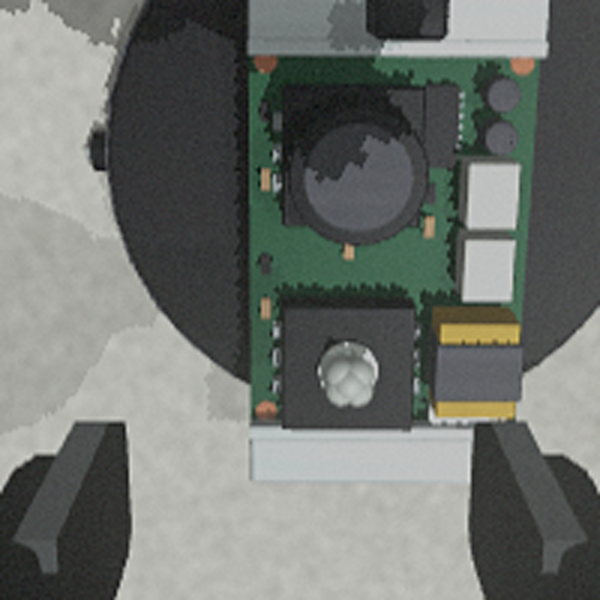

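Run:
```python
from h import *
def L(t):
    a=np.load(f"pics/wrist_{t}.npz");return (a["K"],a["R"],a["t"]),a["d"]
for t,o,s,H,tip in (("8",(220,240),3.75,[(244,249),(399,249),(399,387),(245,387)],(322,353)),("9",(220,140),3.,[(285,309),(414,309),(411,428),(283,428)],(349,388))):
    c,d=L(t)
    f=lambda p:(p[0]/s+o[0],p[1]/s+o[1])
    W=np.array([ray(c,f(p),70) for p in H]);print(t,"housing ctr",W.mean(0).round(1),"sides",[np.linalg.norm(W[i]-W[i-1]).round(1) for i in range(4)], "ang",np.degrees(np.arctan2(*(W[1]-W[0])[1::-1])).round(1))
    T=ray(c,f(tip),86);u,v=map(int,f(tip));print(" tip@86",T.round(1)," depth",[dep(c,(u,v+k),d[v+k,u]).round(1).tolist() for k in(-2,0,2)])
    # depth based stud points and housing plane
    P=np.array([dep(c,(x,y),d[y,x]) for y in range(int(f(H[0])[1]),int(f(H[2])[1])) for x in range(int(f(H[0])[0]),int(f(H[2])[0]))])
    m=P[:,2]>80;print(" stud>80",m.sum(),P[m].mean(0).round(1), "max",P[m][:,2].max().round(1)); m=abs(P[:,2]-70)<2;r=cv2.minAreaRect(P[m][:,:2].astype(np.float32));print(" rect",r, np.median(P[m][:,2]))
# triangulate tips
c8,_=L("8");c9,_=L("9")
p8=(322/3.75+220,353/3.75+240);p9=(349/3+220,388/3+140)
X=cv2.triangulatePoints(c8[0]@np.c_[c8[1],c8[2]],c9[0]@np.c_[c9[1],c9[2]],np.array(p8)[:,None],np.array(p9)[:,None]);print("tri tip",(X[:3]/X[3]).ravel())
```

```text
8 housing ctr [574.7   8.4  70. ] sides [np.float64(39.3), np.float64(38.6), np.float64(39.3), np.float64(39.7)] ang 24.5
 tip@86 [575.2   9.   86. ]  depth [[573.8, 10.2, 85.1], [574.7, 8.1, 84.8], [575.4, 6.4, 85.0]]
 stud>80 187 [570.3  19.2 100.2] max 357.4
 rect ((573.8463134765625, 8.324687957763672), (38.73491668701172, 39.38218688964844), 23.69599151611328) 69.47739152264103
9 housing ctr [575.    7.5  70. ] sides [np.float64(38.1), np.float64(38.1), np.float64(38.1), np.float64(39.1)] ang 24.5
 tip@86 [574.3   7.7  86. ]  depth [[573.4, 9.0, 84.5], [574.2, 7.4, 84.7], [575.2, 5.3, 83.6]]
 stud>80 216 [570.1  14.3 100.5] max 358.2
 rect ((574.4581909179688, 7.819969177246094), (37.67689895629883, 37.44489669799805), 24.640024185180664) 69.44410217758153
tri tip [575.95677062   5.69973793  80.30318929]
```

The stud axis is at about (574.6, 8.0), with the housing top near 70 (expected) and its angle 24.5°. Now to the knob.

```bash
python3 -m crank '[[[-5,-45,0,0],[-10,-90,0,0],[-15,-135,0,0],[-20,-180,0,0],[-25,-225,-10,0],[-30,-270,-30,0],[-35,-310,-60,0],[-35,-324,-70,0],[-35,-324,-70,0],[-35,-324,-70,0],[-35,-324,-70,0]]]' -0.2; python3 look.py 10 knob_mid knob_foot
```

```text
t: 12.25
eef_pos: [509.9, -286.5, 131.3]
eef_rot: [3.141, 0.001, 2.0]
ft_force: [-1.0, 0.2, -0.1]
finger_gap: 51.1
t 12.25 [ 509.9 -286.5  131.3] [3.141e+00 1.000e-03 2.000e+00] [-1.   0.2 -0.1] 51.1
wrist knob_mid [([507.3, -295.4, 11.8], 0.93)]
wrist knob_foot [([505.7, -291.5, -1.0], 0.77)]
```

View pics/wrist_10.png

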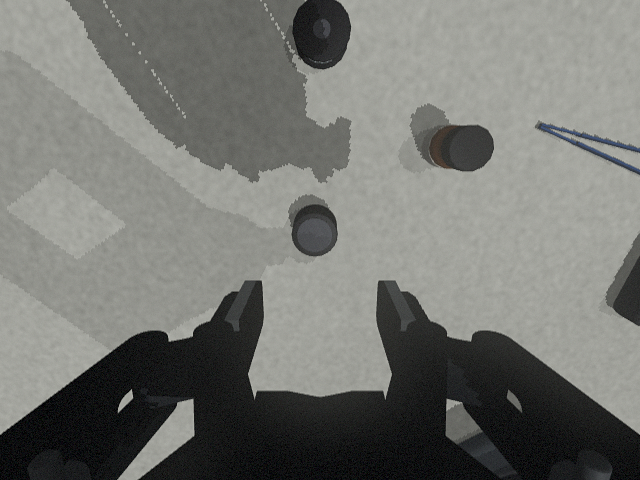

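Run:
```python
from h import *
a=np.load("pics/wrist_10.npz");c=(a["K"],a["R"],a["t"]);d=a["d"]
P=np.array([dep(c,(x,y),d[y,x]) for y in range(195,265) for x in range(285,345)])
m=P[:,2]>28;q=P[m];r=cv2.minEnclosingCircle(q[:,:2].astype(np.float32));print(m.sum(),np.median(q[:,2]),r,((q.min(0)+q.max(0))/2).round(1))
print(np.percentile(q,[3,97],axis=0).round(1))
print("by px top centre", ray(c,(314.5,236),31).round(1))
```

```text
1602 30.777793154036452 ((499.83587646484375, -264.79443359375), 45.900943756103516) [ 504.5 -266.1  158.6]
[[ 492.5 -306.7   29.1]
 [ 524.2 -275.1   32.2]]
by px top centre [ 509.5 -292.6   31. ]
```

```bash
python3 -m crank '[[[-1,-4.5,0,0],[-1,-4.5,-30,0],[-1,-4.5,-60,0],[-1,-4.5,-60,0],[-1,-4.5,-60,0]]]' -0.2; python3 look.py 11 knob_mid;  python3 - <<'E'
from h import *
for t in ("10","11"):
    a=np.load(f"pics/wrist_{t}.npz");c=(a["K"],a["R"],a["t"]);d=a["d"]
    uv=proj(c,[508.5,-291,31]).round().astype(int);print(uv)
    P=np.array([dep(c,(x,y),d[y,x]) for y in range(uv[1]-45,uv[1]+45) for x in range(uv[0]-45,uv[0]+45)])
    m=(abs(P[:,2]-31)<2.5);q=P[m]
    r=cv2.minEnclosingCircle(q[:,:2].astype(np.float32));print(m.sum(),np.median(q[:,2]),r,q.mean(0).round(1))
E
```

```text
t: 12.9
eef_pos: [508.1, -292.1, 70.7]
eef_rot: [-3.141, -0.001, 1.999]
ft_force: [-0.1, -1.5, -0.3]
finger_gap: 51.2
t 12.9 [ 508.1 -292.1   70.7] [-3.141e+00 -1.000e-03  1.999e+00] [-0.1 -1.5 -0.3] 51.2
wrist knob_mid [([508.2, -295.0, 16.2], 0.78), ([510.0, -294.4, 1.6], 0.57)]
[314 234]
1566 30.78008882684531 ((508.95550537109375, -291.4242858886719), 18.385541915893555) [ 508.5 -291.1   30.8]
[319 254]
2540 30.796796413033547 ((508.75604248046875, -291.4364929199219), 18.416160583496094) [ 508.5 -291.    30.8]
```

View pics/wrist_11.png

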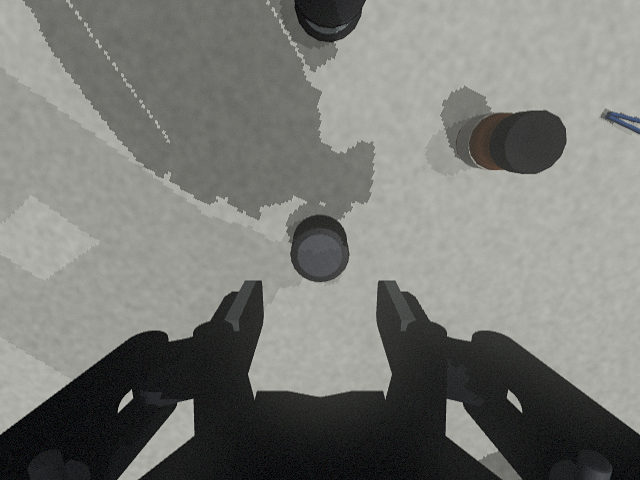

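```bash
python3 -m crank '[[[0.5,0.7,-30,0],[0.5,0.7,-50,0],[0.5,0.7,-50,0],[0.5,0.7,-50,0]]]' -0.2; python3 look.py 12
python3 - <<'E'
from look import look
look("12",[],("scene",))
E
python3 z.py pics/scene_12.png 211 409 50 pics/z12.png
```

```text
t: 13.4
eef_pos: [509.2, -291.8, 21.6]
eef_rot: [3.141, 0.001, 1.999]
ft_force: [0.1, 0.1, 0.7]
finger_gap: 51.7
t 13.4 [ 509.2 -291.8   21.6] [3.141e+00 1.000e-03 1.999e+00] [0.1 0.1 0.7] 51.7
t 13.45 [ 509.5 -292.    21.9] [3.141e+00 2.000e-03 1.999e+00] [0.1 0.9 1.1] 51.0
origin 161 359 scale 6.0
```

View pics/wrist_12.png

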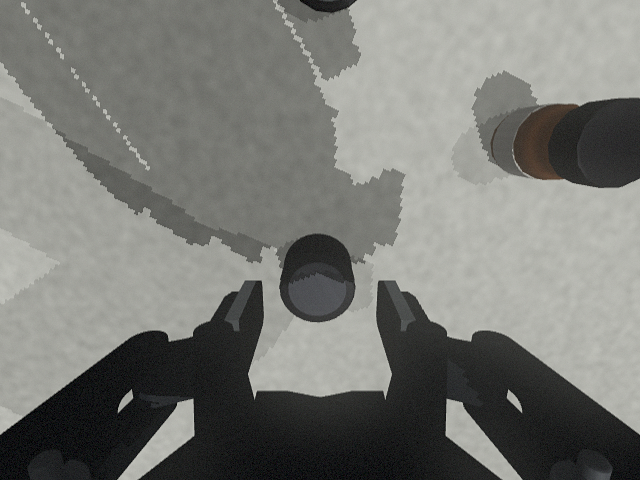

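View pics/z12.png

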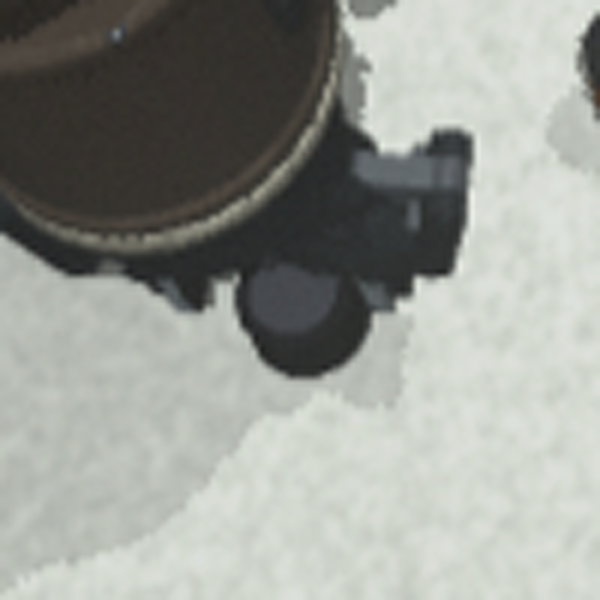

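Fingers straddle the knob (fingers at 262 and 378 px, knob at 318), with the tips still above it. Lowering another 31 mm and gripping high, so the tips clear the board parts later.

```bash
python3 -m crank '[[[-0.5,0.3,-15,0],[-0.5,0.3,-31,0],[-0.5,0.3,-31,0],[-0.5,0.3,-31,0]]]' -0.2; python3 look.py 13;python3 -m crank '[[[0,0,0,0],[0,0,0,0],[0,0,0,0],[0,0,0,0],[0,0,0,0]]]' 1 80; python3 look.py 14
```

```text
t: 13.9
eef_pos: [508.1, -291.1, -10.6]
eef_rot: [-3.141, -0.0, 1.999]
ft_force: [0.1, 0.7, 0.1]
finger_gap: 51.2
t 13.9 [ 508.1 -291.1  -10.6] [-3.141 -0.     1.999] [0.1 0.7 0.1] 51.2
t: 14.45
eef_pos: [508.6, -291.5, -9.5]
eef_rot: [3.141, 0.001, 1.999]
ft_force: [-0.9, 1.3, 8.0]
finger_gap: 34.2
t 14.45 [ 508.6 -291.5   -9.5] [3.141e+00 1.000e-03 1.999e+00] [-0.9  1.3  8. ] 34.2
```

View pics/wrist_14.png

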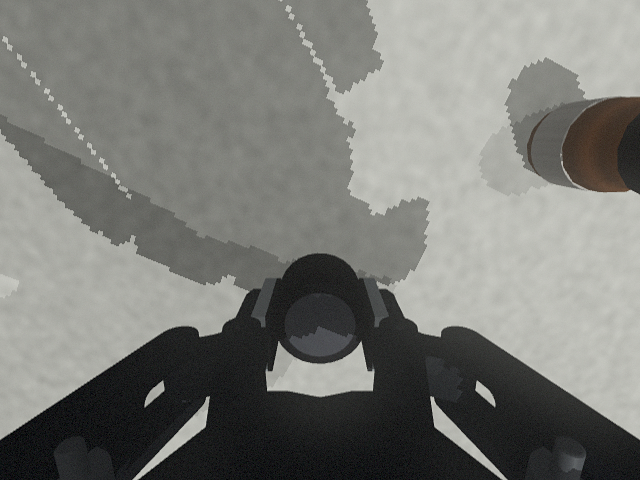

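Gripped: gap 34, knob centred. Rim height is eef z + 9.7. Lift and carry it to hover above the stud.

```bash
python3 -m crank '[[[0,0,40,0],[0,0,85,0],[0,15,130,0],[8,60,140,0],[18,105,140,0],[29,150,140,0],[40,195,140,0],[51,240,140,0],[62,282,140,0],[66,299,135,0],[66,299,120,0],[66,299,115,0],[66,299,115,0],[66,299,115,0]]]' 1 80;  python3 - <<'E'
from look import look
look("15",["knob_foot","stud_seat"],("wrist","scene","top"))
E
python3 z.py pics/scene_15.png 318 265 50 pics/z15.png;python3 z.py pics/top_15.png 350 230 50 pics/z15t.png
```

```text
t: 15.9
eef_pos: [574.2, 7.3, 104.8]
eef_rot: [3.141, 0.0, 1.998]
ft_force: [-0.5, -0.7, -0.4]
finger_gap: 34.4
t 15.9 [574.2   7.3 104.8] [3.141 0.    1.998] [-0.5 -0.7 -0.4] 34.4
wrist knob_foot [([571.9, 3.5, 117.0], 0.8)]
wrist stud_seat [([575.5, 5.8, 69.3], 0.87)]
scene knob_foot [([571.3, 6.1, 112.9], 0.66)]
scene stud_seat [([571.8, 3.8, 68.8], 0.96), ([633.1, 350.4, 11.8], 0.68)]
top knob_foot []
top stud_seat [([631.2, 353.7, 14.3], 0.96)]
origin 268 215 scale 6.0
origin 300 180 scale 6.0
```

View pics/wrist_15.png

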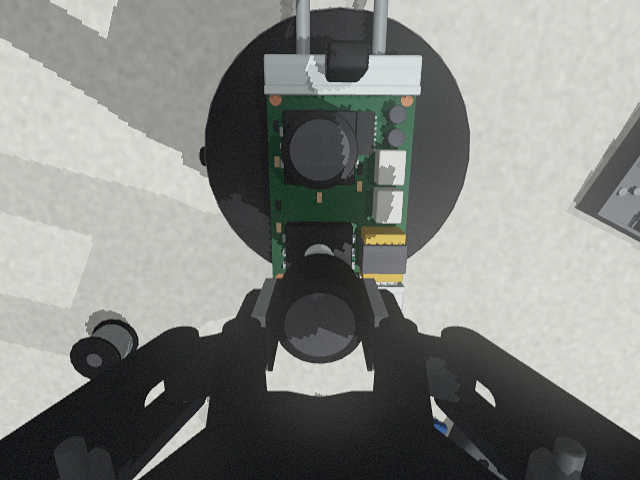

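View pics/z15.png

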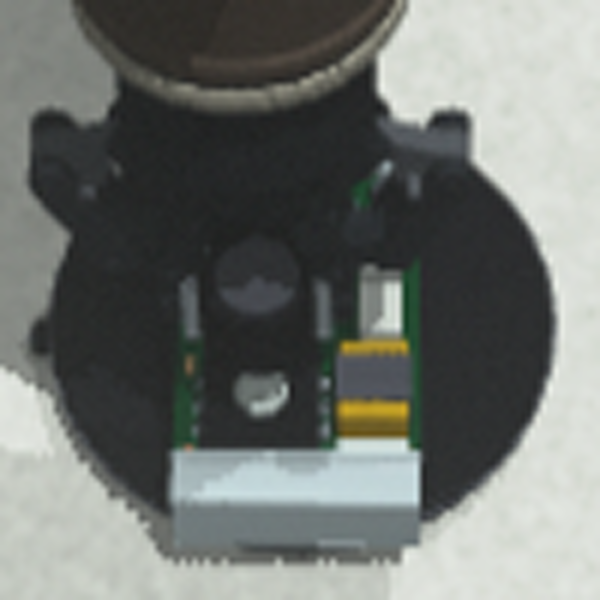

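Run:
```python
from h import *
for t,cx in (("wrist_15",None),("scene_15",None)):
    a=np.load(f"pics/{t}.npz");c=(a["K"],a["R"],a["t"]);d=a["d"]
    uv=proj(c,[574.5,8,145]).round().astype(int);r=40 if t[0]=="w" else 12
    P=np.array([dep(c,(x,y),d[y,x]) for y in range(uv[1]-r,uv[1]+r) for x in range(uv[0]-r,uv[0]+r)])
    m=(abs(P[:,2]-145)<4)&(np.hypot(P[:,0]-574.5,P[:,1]-8)<24);q=P[m]
    print(t,uv,m.sum(),np.median(q[:,2]).round(1),cv2.minEnclosingCircle(q[:,:2].astype(np.float32)),q.mean(0).round(1))
    print(" stud foot proj",proj(c,[574.6,8,70]).round(1)," top",proj(c,[574.6,8,86]).round(1))
    uv=proj(c,[574.5,8,70]).round().astype(int);r=30 if t[0]=="w" else 16
    P=np.array([dep(c,(x,y),d[y,x]) for y in range(uv[1]-r,uv[1]+r) for x in range(uv[0]-r,uv[0]+r)])
    m=(abs(P[:,2]-69.5)<2.5)&(np.hypot(P[:,0]-574.5,P[:,1]-8)<32);q=P[m];print(m.sum(),cv2.minAreaRect(q[:,:2].astype(np.float32)))
```

```text
wrist_15 [318 322] 5703 145.2 ((575.1294555664062, 7.456576824188232), 18.515233993530273) [574.2   8.5 145.1]
 stud foot proj [318.9 257.1]  top [318.9 266.9]
1740 ((571.1593627929688, 14.286111831665039), (35.87087631225586, 24.09661293029785), 25.893531799316406)
scene_15 [310 260] 255 145.9 ((576.1746215820312, 3.9045217037200928), 21.991151809692383) [576.1   5.7 145.6]
 stud foot proj [311.3 279.3]  top [311.1 275.4]
232 ((580.5211791992188, 1.8606338500976562), (48.5330810546875, 45.46998977661133), 30.05850601196289)
```

The knob axis is at (574.9,7.7) and the stud at (574.6,8.0), well within the bore's tolerance. I'll descend to just above the prongs, then press in steps.

```bash
python3 -m crank '[[[0,0,-10,0],[0,0,-20,0],[0,0,-25,0],[0,0,-28,0],[0,0,-30,0],[0,0,-30,0]]]' 1 80; python3 -m crank '[[[0,0,-1.5,0],[0,0,-3,0],[0,0,-3,0]]]';python3 -m crank '[[[0,0,-1,0],[0,0,-2,0],[0,0,-2,0]]]'
```

```text
t: 16.95
eef_pos: [574.1, 7.8, 74.2]
eef_rot: [-3.141, -0.0, 1.999]
ft_force: [-0.0, -0.9, -0.7]
finger_gap: 34.7
t: 17.25
eef_pos: [574.1, 7.8, 71.4]
eef_rot: [-3.142, 0.0, 1.999]
ft_force: [-0.4, 0.2, -0.4]
finger_gap: 34.0
t: 17.55
eef_pos: [573.9, 7.7, 69.4]
eef_rot: [-3.141, -0.0, 1.999]
ft_force: [-2.2, -1.3, 3.5]
finger_gap: 34.0
```

```bash
python3 -m crank '[[[0,0,-1,0],[0,0,-2,0],[0,0,-2,0]]]'; python3 -m crank '[[[0,0,-1,0],[0,0,-2,0],[0,0,-2,0]]]';python3 -m crank '[[[0,0,-1,0],[0,0,-1.5,0],[0,0,-1.5,0]]]'
```

```text
t: 17.85
eef_pos: [573.8, 7.7, 67.3]
eef_rot: [-3.141, -0.0, 1.999]
ft_force: [-2.7, -3.0, 1.0]
finger_gap: 33.8
t: 18.15
eef_pos: [573.8, 7.8, 64.9]
eef_rot: [-3.141, -0.0, 1.999]
ft_force: [-0.8, -2.6, -5.3]
finger_gap: 34.0
t: 18.45
eef_pos: [573.9, 7.8, 63.6]
eef_rot: [-3.141, -0.0, 1.999]
ft_force: [-1.6, -2.2, -6.1]
finger_gap: 33.9
```

```bash
python3 -m crank '[[[0,0,-1,0],[0,0,-2,0],[0,0,-2,0]]]'; python3 -m crank '[[[0,0,-1,0],[0,0,-2,0],[0,0,-2,0]]]'; python3 look.py 16
python3 - <<'E'
from look import look
look("16",[],("scene",))
E
python3 z.py pics/scene_16.png 318 265 50 pics/z16.png; python3 z.py pics/wrist_16.png 320 300 120 pics/z16w.png
```

```text
t: 18.75
eef_pos: [574.1, 7.9, 61.7]
eef_rot: [-3.142, -0.0, 1.999]
ft_force: [-3.1, -1.6, -5.1]
finger_gap: 34.1
t: 19.05
eef_pos: [574.6, 7.9, 60.4]
eef_rot: [3.141, 0.0, 1.999]
ft_force: [-2.8, -0.4, 6.2]
finger_gap: 34.7
t 19.05 [574.6   7.9  60.4] [3.141 0.    1.999] [-2.8 -0.4  6.2] 34.7
t 19.1 [574.6   7.9  60.5] [3.141 0.    1.999] [-3.4 -0.6  6.6] 34.2
origin 268 215 scale 6.0
origin 200 180 scale 2.5
```

View pics/z16.png

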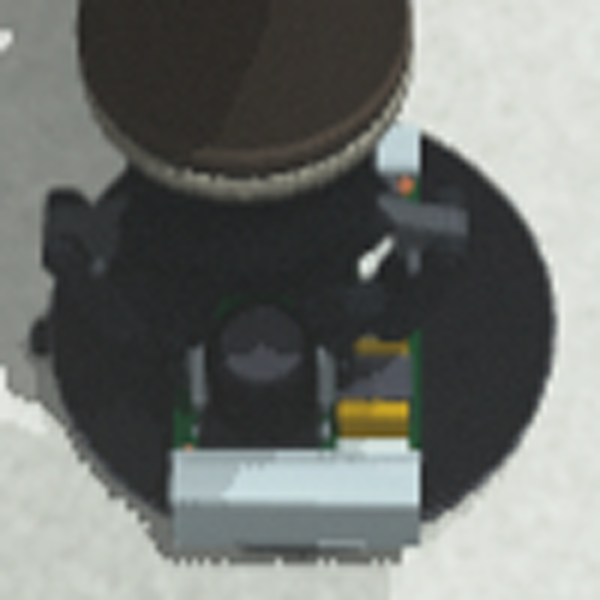

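View pics/z16w.png

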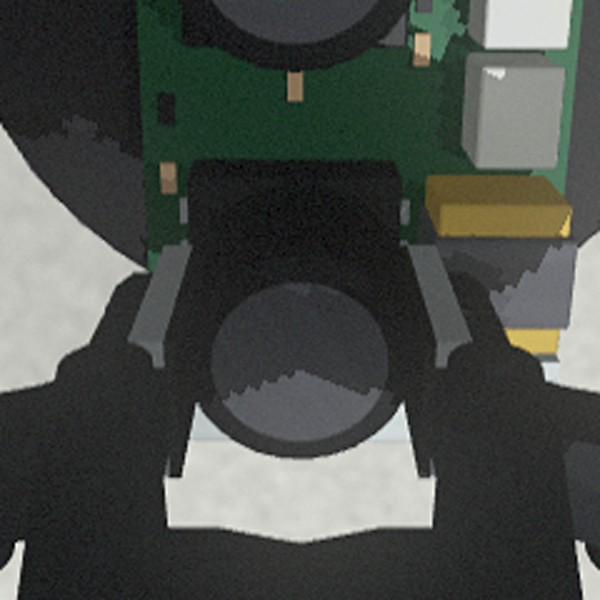

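Contact is at eef 60.4, and predicted home was 60.3. The force first dropped past the click and is now rising. Pressing harder.

```bash
python3 -m crank '[[[0,0,-1,0],[0,0,-1,0],[0,0,-1,0]]]';python3 -m crank '[[[0,0,-1,0],[0,0,-1,0],[0,0,-1,0]]]'
```

```text
t: 19.45
eef_pos: [574.6, 7.9, 60.3]
eef_rot: [3.14, 0.001, 1.999]
ft_force: [-8.8, -0.7, 23.5]
finger_gap: 34.3
t: 19.75
eef_pos: [574.7, 7.9, 60.2]
eef_rot: [3.14, 0.001, 1.999]
ft_force: [-14.2, 0.2, 42.1]
finger_gap: 34.2
```

```bash
python3 -m crank '[[[0.2,0,0.7,0],[0.2,0,0.7,0],[0.2,0,0.7,0],[0.2,0,0.7,0]]]'; python3 look.py 17 knob_foot
python3 - <<'E'
from h import *
a=np.load("pics/wrist_17.npz");c=(a["K"],a["R"],a["t"]);d=a["d"]
for n,xy in (("ours",(574.6,8)),("other",(548.3,66.3))):
    r=40;uv=proj(c,[*xy,101]).round().astype(int);v0,v1=max(0,uv[1]-r),uv[1]+r
    P=np.array([dep(c,(x,y),d[y,x]) for y in range(v0,v1) for x in range(uv[0]-r,uv[0]+r)])
    m=(abs(P[:,2]-101)<6)&(np.hypot(P[:,0]-xy[0],P[:,1]-xy[1])<15);q=P[m];print(n,uv,m.sum(),np.median(q[:,2]) if m.any() else None,q.mean(0).round(1))
E
```

```text
t: 20.15
eef_pos: [574.7, 7.9, 60.3]
eef_rot: [3.14, 0.001, 1.999]
ft_force: [-11.3, -0.7, 29.9]
finger_gap: 34.5
t 20.15 [574.7   7.9  60.3] [3.140e+00 1.000e-03 1.999e+00] [-11.3  -0.7  29.9] 34.5
wrist knob_foot [([574.8, 5.3, 71.8], 0.58)]
ours [317 324] 4162 100.88528622622758 [574.4   8.5 100.9]
other [317 155] 5787 100.98542627356406 [548.1  66.3 101. ]
```

View pics/wrist_17.png

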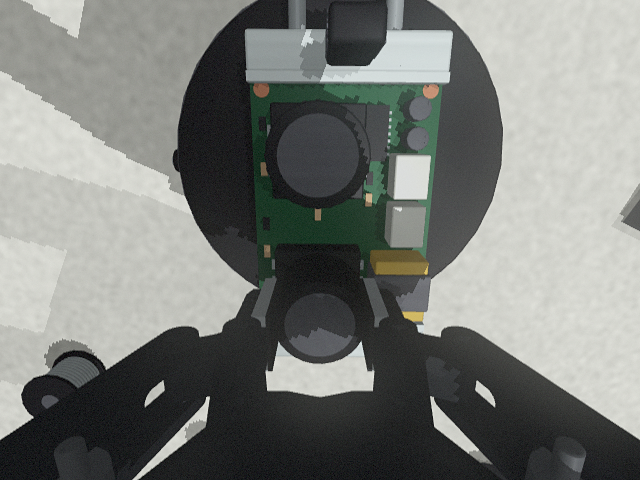

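Our knob's top is at 100.9, against 101.0 for the seated one, so it is flush. The board is still tight against the sliding jaw and the push is a steady 30 N. Handing in.

Run:
```python
from h import *
o=robot.observe();print(o["t"],o["ft_force"],o["eef_pos"]);print(robot.finish_job())
```

```text
20.25 [-11.48998705  -0.96677165  29.80741872] [574.6872405    7.86234021  60.30165212]
the job is handed in; nothing more can be done
None
```

I closed the sliding jaw by its tab until the board was gripped, then pressed the knob onto the bare stud. I handed the job in at t = 20.25 s with the fingers still pushing the knob down.

**Last checks that agreed**
- **Grip:** the jaw stopped dead after about 27 mm, with roughly 28 N of reaction. The pictures show the board against both jaws.
- **Click:** the wrist force dropped past the click point, then rose steeply at the predicted home height (60.3).
- **Seating:** the knob's top measured 100.9 mm, against 101.0 mm for the knob already fitted, so the rim should be flush.
- **Push at hand-in:** about 30 N down, plus about 11 N sideways because the hold was slightly off-centre.

**Checks that failed or disagreed**
- **Fingertip height:** the text says the tips reach 19 mm past the TCP, but the cameras showed them about 20 mm above the reported TCP. My first grip on the tab therefore closed on air, without contact, and I used the measured height after that.
- **Jaw opening:** the first depth measurement gave about 19 mm, less than the real 27 mm. I relied on the force stop instead.
- **Snap resistance:** I only caught about 3.5 N in the force readings, not the 8 to 14 N stated. They were taken every 2 mm, so the peak probably fell between them.
- **Force peak:** while pressing home, the push briefly read 42 N through the fingers before I backed it off. The limit for the arm or gripper body is 40 N; I don't know whether a push through the fingers counts towards it.

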